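# Coating check on a flanged pipe bend

### The job

Check the epoxy coat of the blue flanged pipe bend with the orange pen gauge: lift the gauge out of its charging stand and zero it first, holding it upright on the bare steel disc (not the blue coated one) for about a second with its sprung foot pressed roughly half-way in. Then hold it the same light way on the spot ringed in yellow, square to the sloping flange face, the foot inside the ring and again roughly half-way in. Finish while still holding the gauge steady there in the gripper; never jam the foot hard on the disc or the bend, and do not shift the bend or the other things on the bench.

Things in the scene. Friction and masses are not known exactly. Their poses are not given: they have to be found in the camera images.
- gauge: Pen-shaped coating gauge, 0.21 kg, upright in its stand at the start. z runs along it from the foot up. Origin: centre of the foot's end when fully out (fixed to the case). Along z, mm: steel foot dia 10 from 0 to 14, aluminium nose dia 22 to 40, black collar dia 36 to 48, orange cylindrical grip dia 28 to 112 (take it here, best at about 80), black cap dia 29 with a display to 123.
- foot_tip (a point): Centre of the end face of the gauge's sprung foot; it moves with the foot. Its axes are the gauge's axes.
- foot (a joint): How far the sprung foot is pushed into the gauge, m: 0 fully out, 0.010 at its stop, about 0.005 is half-way. The spring gives about 1.8 N at 0, 3.3 N at 0.005 and 4.8 N at 0.010.
- stand: Charging stand, fixed: grey base 92 mm wide, 12 mm high, with an upright black socket, outer diameter 44 mm, bore 27 mm, rim 60 mm above the bench. The gauge hangs in it by its collar, nose down (gauge origin 20 mm above the bench); lift it straight up at least 45 mm to clear. Origin: centre of the underside.
- zero_disc: Bare steel zero disc, loose, diameter 50 mm, 10 mm thick, lying flat on the bench. Origin: centre of its underside; its bare top is 10 mm above that.
- coated_disc: Coated reference disc, loose, of the same size as the zero disc but with a blue top. Not used in this job. Origin: centre of its underside.
- bend: Blue epoxy-coated pipe bend, 7 kg, loose, standing on its lower flange. Two round flanges, 165 mm wide, four bolt holes each, pipe 66 mm thick. Origin: centre of the underside, z up. It leans to its own -x: upper flange face centred at (-29, 0, 144) mm, sloping 22.5 degrees, facing up and to -x; highest edge 176 mm up. A flat ring 52 to 100 mm in diameter stands 3 mm proud on the face.
- spot (a point): The marked spot: centre of a painted yellow ring (24 mm outside, 20 mm inside diameter) on the raised ring of the upper flange face, 38 mm from the face's centre towards the bend's +y. Its z axis points out of the face, square to it; the point lies on the surface.
- gasket: Black rubber flange gasket, loose, a flat ring of 100 mm outside and 52 mm inside diameter, 4 mm thick. A bystander. Origin: centre of its underside.
- marker: Paint marker pen, white with a yellow cap, loose, lying flat, 132 mm long along its x, 17 mm thick. A bystander. Origin: middle of its underside.
- stock_bin: Blue stock bin with pipe elbows, loose, 140 mm by 120 mm, 75 mm high, 0.9 kg. A bystander. Origin: centre of its underside.
Things that resemble listed ones, but are neither listed nor needed, are in the scene too. What is meant by the gauge is not green or purple, and is the smaller of those in its own colour.

How it is judged:
By the outcome, as a careful person would: the job done as asked, in the order asked, and still so for the second after the job is handed in, while the arm keeps its last pose, push and grip.
It also fails if it takes over 48 s, if anything falls off the work surface, if the arm or the gripper's body presses on something with over 40 N, if the wrist force passes 120 N, or if a joint passes its speed limit or range.

### The arm

A 7-joint arm with a two-finger parallel gripper is mounted at the origin on the work surface. World frame = base frame: x ahead of the robot, y to its left, z up, the work surface at z = 0. Lengths are in mm, angles in rad, forces in N, time in s.
With the tool pointing down it reaches from about 425 to 1025 mm from the base axis. Payload 9.4 kg.
Tool frame: the origin (TCP) lies at the very end of the fingers, on their centre line; the grasp point (between the pads) lies 19 mm behind it; z points along the fingers, y is the line along which they close (so a half turn about z gives the same grasp; the last joint's range is limited). The gripper opens to 93 mm and grips with 3 to 60 N. Pads are 15 mm wide; open, the fingers measure 128 mm over their backs; the gripper's body (75 mm by 188 mm) begins 65 mm behind the grasp point.
Start: joints at [1.086, 0.599, -0.003, 1.599, 0.002, 0.943, -0.08], TCP at [287.518, -665.55, 218.618] pointing down, gripper open.
Joint ranges: [-2.57, 2.57], [-0.35, 1.97], [-1.29, 1.29], [0.11, 2.56], [-1.05, 4.19], [0.11, 1.86], [-2.63, 2.63]. Speed limits (rad/s): [2.22, 2.22, 3.01, 3.01, 3.14, 3.14, 3.14].

### API

Orientations are given as a unit quaternion [w, x, y, z].
In Python, from rig import sense, snapshot, close_job, look_for, trace gives the robot as it stands.
- The arm moves only by the shell command python3 -m handwheel 'ROWS' [FORCE]. ROWS is JSON, a list of rows, each a list of 3 entries, a list of its own where there are three numbers: the opening, from 0 (shut) to 1 (fully open), then the shift along the tool's x, y, z in units of 25 mm (1.0 is 25 mm), then the turn, a rotation vector about the tool's x, y, z in units of 5 degrees (1.0 is 5 degrees). In form: [[claw, [tx, ty, tz], [ax, ay, az]], ...]. A call has 1 to 5 rows; each row is the pose to reach, as a shift and turn from the pose commanded when the call began, along the tool's axes at that moment; what a row does not reach only later rows make up. A row lasts 1/8 s, in which the tool goes at most 62.5 mm and 10.7 degrees, less where a joint would pass 70% of its speed; a pose out of reach is approached as far as the arm can. A call with a gripper value outside its range is refused whole. The fingers move at their own pace and stop on an object; FORCE is the grip in N (left out, the last holds). Time passes only in rows, so rows that repeat a pose let the fingers close. It gives the time, the measured TCP pose, the force, the opening and the grip force at its end, in the units of the state.
- sense(): the state, without advancing time (a new reading comes with each control period).
- snapshot(name): name is "scene" or "top" or "wrist"; returns a dict with "color" (384x512x3 uint8, red, green, blue), "K" (3x3 intrinsics, pixels), "cam_to_world" (4x4, takes a point from camera to world coordinates); the wrist camera has in their place "mount" (4x4, takes a point from camera to tool coordinates, whose origin is the TCP and whose axes are the flange's). Camera axes: x right, y down, z forward; pixel columns grow to the right and rows downward; lengths in mm; the calibration is good to about 2 mm. A picture is of the moment at which its call begins: read the wrist's pose just before it. There is no depth.
- close_job(): hands the job in; it is judged then, once.
Trained networks look in a picture, given as the dict that the camera call returned (one of the last four; its "shot" number tells which), for a name from the list of things; names that differ only in an ending like _2 or _b are one class to them, and where a whole thing is asked for, a point or a joint stands for the part that bears it (a point fixed in the world has none). Each returns a list of dicts, best first, with "confidence" (0 to 1); they miss things now and then, are a little off and sometimes report something else, mostly with a low value. They report only what shows in the picture. A call takes as long as a camera call. They do not tell look-alikes from the thing itself.
- look_for(thing, picture): "rect" ([left, top, right, bottom] in pixels, round what is visible of it).
- trace(thing, picture): "mask" (384x512 bool, what is visible of it) and "rect" ([left, top, right, bottom] in pixels, round what is visible of it).
The state is a dict: "clock": time; "joint_positions": joint angles; "qvel": joint speeds; "joint_efforts": joint torques, N m; "tcp_pos": TCP position; "ee_rot": TCP orientation; "wrist_force": force on the tool from outside, world axes, zero at the start; "moment": the same for the moment, N m; "gripper_width": finger opening in mm; "grip_force": force on a finger pad.
Only numpy, scipy, OpenCV 4.12 (cv2) and the standard library are available. Lean on these libraries where they do the work, as an engineer would, in place of code of your own. Each camera call takes 0.05 s, during which the arm holds its last target. There are 200 camera calls.

## Working session

There is one attempt and no reset: what is moved stays moved. The work goes in short steps, Python scripts to look and compute and a shell command to move; the robot and the scene stay as the last step left them, time stands still between calls to the robot, and variables do not carry over. Pictures are saved under pics/ and viewed, at most 14 in all, crops included, and the job is handed in when it is done.

```bash
mkdir -p pics; ls; cat > h.py <<'E'
import numpy as np,cv2
from rig import sense,snapshot,look_for,trace,close_job
from scipy.spatial.transform import Rotation as R
def save(s,n): cv2.imwrite(f'pics/{n}.png',cv2.cvtColor(s['color'],cv2.COLOR_RGB2BGR))
def ray(s,u,v,z=0,T=None):
    T=np.array(s['cam_to_world']) if T is None else T
    d=T[:3,:3]@np.linalg.inv(s['K'])@[u,v,1]; o=T[:3,3]
    return o+d*(z-o[2])/d[2]
def proj(s,p,T=None):
    T=np.array(s['cam_to_world']) if T is None else T
    q=T[:3,:3].T@(np.array(p)-T[:3,3]); q=np.array(s['K'])@q; return q[:2]/q[2]
def tool():
    s=sense(); T=np.eye(4); q=s['ee_rot']; T[:3,:3]=R.from_quat([q[1],q[2],q[3],q[0]]).as_matrix(); T[:3,3]=s['tcp_pos']; return T,s
E
python3 - <<'E'
from h import *
for n in ['scene','top']:
    s=snapshot(n); save(s,n)
    print(n,np.array(s['cam_to_world']).round(2).tolist(),np.array(s['K']).round(1).tolist())
    for t in ['gauge','stand','zero_disc','coated_disc','bend','spot','gasket','marker','stock_bin']:
        try: print(t,[(np.round(d['rect']).tolist(),round(d['confidence'],2)) for d in look_for(t,s)][:4])
        except Exception as e: print(t,e)
T,s=tool(); print(T.round(3).tolist(),s['clock'],s['wrist_force'])
E
```

```text
pics
scene [[-0.32, 0.61, -0.73, 1235.2], [0.95, 0.2, -0.24, 163.15], [-0.0, -0.77, -0.64, 679.99], [0.0, 0.0, 0.0, 1.0]] [[425.5, 0.0, 251.1], [0.0, 425.5, 191.1], [0.0, 0.0, 1.0]]
gauge [([106.0, 132.0, 138.0, 191.0], 0.95), ([92.0, 159.0, 121.0, 225.0], 0.9), ([160.0, 147.0, 178.0, 183.0], 0.66), ([180.0, 128.0, 195.0, 172.0], 0.61)]
stand [([156.0, 180.0, 192.0, 214.0], 0.81), ([159.0, 148.0, 175.0, 184.0], 0.24)]
zero_disc [([240.0, 188.0, 262.0, 200.0], 0.6)]
coated_disc [([222.0, 215.0, 242.0, 234.0], 0.79)]
bend [([330.0, 164.0, 414.0, 266.0], 0.95)]
spot [([327.0, 164.0, 415.0, 227.0], 0.67)]
gasket [([138.0, 235.0, 181.0, 272.0], 0.76), ([329.0, 163.0, 414.0, 226.0], 0.36)]
marker [([160.0, 149.0, 175.0, 182.0], 0.73), ([303.0, 165.0, 316.0, 204.0], 0.68), ([224.0, 256.0, 298.0, 334.0], 0.31)]
stock_bin [([227.0, 255.0, 298.0, 335.0], 0.83)]
top [[0.02, -0.99, 0.16, 457.66], [-1.0, -0.03, -0.01, -44.48], [0.01, -0.16, -0.99, 934.16], [0.0, 0.0, 0.0, 1.0]] [[377.4, 0.0, 265.4], [0.0, 377.4, 185.3], [0.0, 0.0, 1.0]]
gauge [([386.0, 151.0, 421.0, 175.0], 0.95), ([356.0, 262.0, 380.0, 276.0], 0.74), ([404.0, 198.0, 439.0, 220.0], 0.7), ([352.0, 201.0, 378.0, 221.0], 0.56)]
stand [([336.0, 194.0, 376.0, 231.0], 0.68)]
zero_disc [([272.0, 234.0, 291.0, 254.0], 0.83)]
coated_disc [([272.0, 185.0, 291.0, 205.0], 0.73)]
bend [([115.0, 169.0, 195.0, 254.0], 0.98)]
spot [([116.0, 169.0, 198.0, 247.0], 0.9), ([221.0, 249.0, 234.0, 310.0], 0.53)]
gasket [([317.0, 132.0, 352.0, 172.0], 0.69), ([273.0, 184.0, 291.0, 204.0], 0.64)]
marker [([224.0, 249.0, 234.0, 308.0], 0.66)]
stock_bin [([204.0, 90.0, 265.0, 160.0], 0.96)]
[[0.918, 0.397, -0.0, 287.48], [0.397, -0.918, -0.0, -665.579], [-0.0, 0.0, -1.0, 218.622], [0.0, 0.0, 0.0, 1.0]] 1.0 [0.37827287 0.28824459 0.95221321]
```

```bash
python3 - <<'E'
import cv2
a=cv2.imread('pics/scene.png');b=cv2.imread('pics/top.png')
cv2.imwrite('pics/a1.png',cv2.resize(a[110:350,80:430],None,fx=2.28,fy=2.28,interpolation=2))
cv2.imwrite('pics/b1.png',cv2.resize(b[80:330,100:450],None,fx=2.28,fy=2.28,interpolation=2))
E
```

```text
(no output)
```

View pics/a1.png

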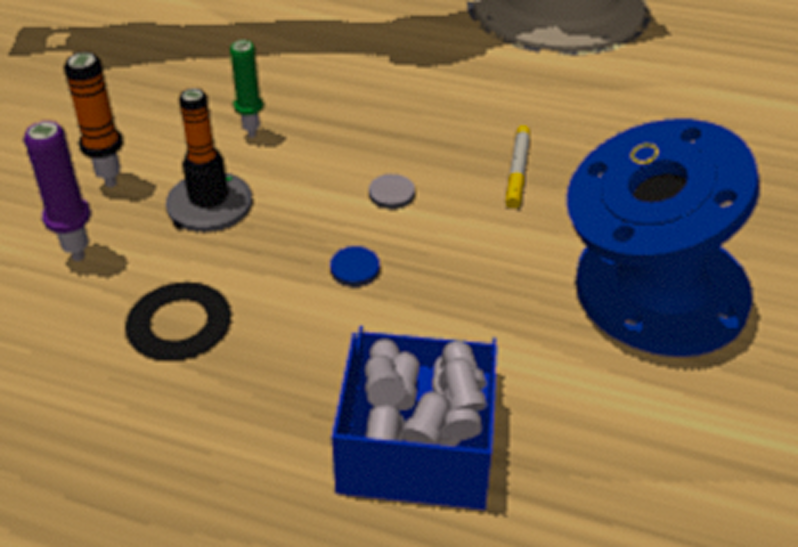

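View pics/b1.png

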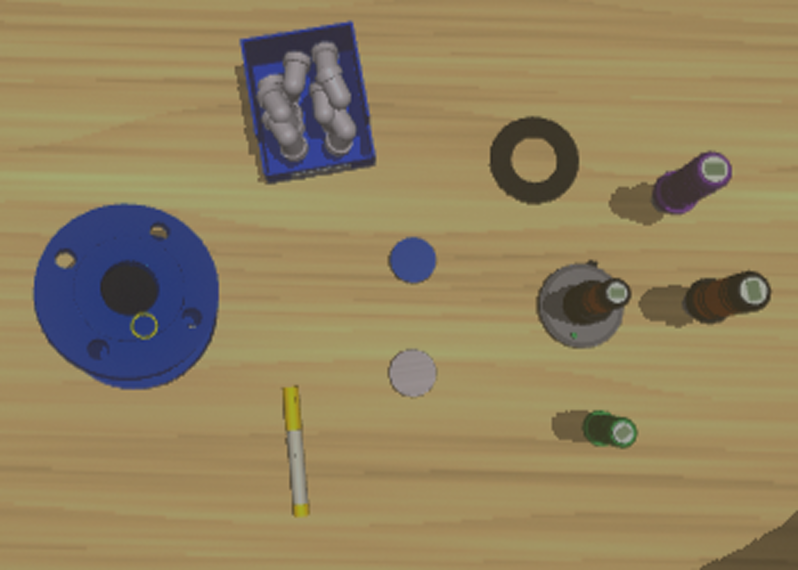

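Candidates in the scene image: orange in the stand (165,165), larger orange (121,160), purple (105,190) and green (187,150). I choose the orange one in the stand: it is the smaller orange, and it hangs in the socket. The zero disc is grey at scene (252,194) / top (281,244).

```bash
cat > fit.py <<'E'
from h import *
from scipy.optimize import minimize
def model(p):
    x,y,a=p; Rz=R.from_euler('z',a).as_matrix(); o=np.array([x,y,0])
    t=np.radians(22.5); n=np.array([-np.sin(t),0,np.cos(t)]); e=np.array([np.cos(t),0,np.sin(t)]); c=np.array([-29,0,144.])
    th=np.linspace(0,2*np.pi,60); C,S=np.cos(th)[:,None],np.sin(th)[:,None]; Y=np.array([0,1,0.]);X=np.array([1,0,0.]);Z=np.array([0,0,1.])
    up=[c-n*k+82.5*(C*e+S*Y) for k in (3,20)]; lo=[Z*k+82.5*(C*X+S*Y) for k in (0,17)]
    pipe=[c-n*15+33*(C*e+S*Y), Z*70+33*(C*X+S*Y)]; pipe2=[Z*15+33*(C*X+S*Y), Z*70+33*(C*X+S*Y)]
    g=[np.vstack(q)@Rz.T+o for q in (up,lo,pipe,pipe2)]
    return g,(c+38*Y)@Rz.T+o,n@Rz.T,c@Rz.T+o
def yellow(s,rect):
    l,t,r,b=[int(v) for v in rect]; hsv=cv2.cvtColor(s['color'],cv2.COLOR_RGB2HSV)[t:b,l:r]
    m=cv2.inRange(hsv,(15,50,50),(42,255,255)); v,u=np.nonzero(m); return m,u+l,v+t
if __name__=='__main__':
    S=[snapshot('scene'),snapshot('top')]; M=[];Yp=[]
    for s,rc in zip(S,[(352,167,373,187),(153,213,173,233)]):
        d=trace('bend',s)[0]; M.append(d['mask']); m,u,v=yellow(s,rc); (cx,cy),ax,an=cv2.fitEllipse(np.c_[u,v].astype(np.float32)); Yp.append((cx,cy)); print(d['confidence'],len(u),cx,cy,ax)
    def cost(p,out=False):
        g,sp,n,c=model(p); f=0
        for s,m,yp in zip(S,M,Yp):
            im=np.zeros(m.shape,np.uint8)
            for q in g:
                px=np.array([proj(s,w) for w in q]); cv2.fillConvexPoly(im,np.round(cv2.convexHull(px.astype(np.float32))*16).astype(np.int32),1,shift=4)
            iou=(im.astype(bool)&m).sum()/(im.astype(bool)|m).sum(); e=np.linalg.norm(proj(s,sp)-yp)
            if out: print('iou',iou,'spot err px',proj(s,sp)-yp)
            f+=1-iou+0.01*e**2
        return f
    # triangulate spot
    A=[];b=[]
    for s,yp in zip(S,Yp):
        o=np.array(s['cam_to_world'])[:3,3]; d=ray(s,*yp)-o; d/=np.linalg.norm(d); P=np.eye(3)-np.outer(d,d); A.append(P); b.append(P@o)
    sp=np.linalg.lstsq(np.vstack(A),np.hstack(b),rcond=None)[0]; print('spot tri',sp)
    best=None
    for a in np.arange(-3,3.2,.5):
        c0=sp[:2]-(R.from_euler('z',a).as_matrix()@[-29,38,0])[:2]
        r=minimize(cost,[*c0,a],method='Nelder-Mead',options=dict(initial_simplex=[[*c0,a],[c0[0]+8,c0[1],a],[c0[0],c0[1]+8,a],[*c0,a+.2]]))
        if best is None or r.fun<best.fun: best=r
    print(best.x,best.fun); cost(best.x,True); print([v.round(3) for v in model(best.x)[1:]])
    t=S[1]; sc=S[0]
    print('gauge top',ray(t,370.6,208.5,143),ray(sc,80+193/2.28,110+96/2.28,143),'stand',ray(t,354.4,214.2,12))
    for s in S:
        for th,z in (('zero_disc',10),('coated_disc',10),('stand',6)):
            r=trace(th,s)[0]; v,u=np.nonzero(r['mask']); print(th,ray(s,u.mean(),v.mean(),z).round(1),r['confidence'])
E
python3 fit.py
```

```text
0.66 39 360.76629638671875 175.44517517089844 (9.286069869995117, 18.20725440979004)
0.69 43 162.80621337890625 222.28160095214844 (10.541729927062988, 11.129368782043457)
spot tri [502.86948439 159.00394575 145.22087515]
[524.49300281 201.91155756   2.01633783] 1.0462979211352559
iou 0.0 spot err px [0.94707062 0.3639156 ]
iou 0.9707253402946112 spot err px [ 0.82032443 -0.00408144]
[array([502.7  , 159.367, 144.   ]), array([ 0.165, -0.345,  0.924]), array([536.99 , 175.743, 144.   ])]
gauge top [ 542.2408409  -273.60175784  143.        ] [ 552.08298488 -267.42445672  143.        ] stand [ 541.23526228 -271.40488993   12.        ]
zero_disc [477.8 -88.1  10. ] 0.69
coated_disc [597.6 -86.1  10. ] 0.85
stand [ 547.8 -271.9    6. ] 0.72Traceback (most recent call last):
  File "fit.py", line 43, in <module>
    r=trace(th,s)[0]; v,u=np.nonzero(r['mask']); print(th,ray(s,u.mean(),v.mean(),z).round(1),r['confidence'])
      ~~~~~~~~~~~^^^
IndexError: list index out of range
```

```bash
sed -i "s/d=trace('bend',s)\[0\]/d=[q for q in trace('bend',s) if q['mask'][rc[1]:rc[3],rc[0]:rc[2]].sum()>150][0]/; s/r=trace(th,s)\[0\]; v,u/r=(trace(th,s) or [dict(mask=np.eye(2),confidence=0)])[0]; v,u/" fit.py; python3 fit.py; python3 -c "
from h import *
print(sense()['clock'])
import cv2
a=cv2.imread('pics/scene.png');cv2.imwrite('pics/c1.png',cv2.resize(a[120:220,90:210],None,fx=5,fy=5,interpolation=2))"
```

```text
0.66 39 360.76629638671875 175.44517517089844 (9.286069869995117, 18.20725440979004)
0.71 42 162.84507751464844 222.2785186767578 (10.442215919494629, 11.148539543151855)
spot tri [502.87190667 158.96681511 145.20799678]
[525.18120684 201.82932129   2.00732344] 0.0836034609063355
iou 0.9560053981106613 spot err px [0.98527057 0.46054291]
iou 0.9778522240833799 spot err px [ 0.73545294 -0.14953062]
[array([503.006, 159.483, 144.   ]), array([ 0.162, -0.347,  0.924]), array([537.442, 175.549, 144.   ])]
gauge top [ 542.2408409  -273.60175784  143.        ] [ 552.08298488 -267.42445672  143.        ] stand [ 541.23526228 -271.40488993   12.        ]
zero_disc [476.1 -89.4  10. ] 0.73
coated_disc [597.2 -86.7  10. ] 0.76
stand [ -642.3 -1891.8     6. ] 0
zero_disc [466.6 -92.4  10. ] 0.61
coated_disc [587.7 -89.5  10. ] 0.89
stand [ 540.  -267.2    6. ] 0.59
1.9
```

View pics/c1.png

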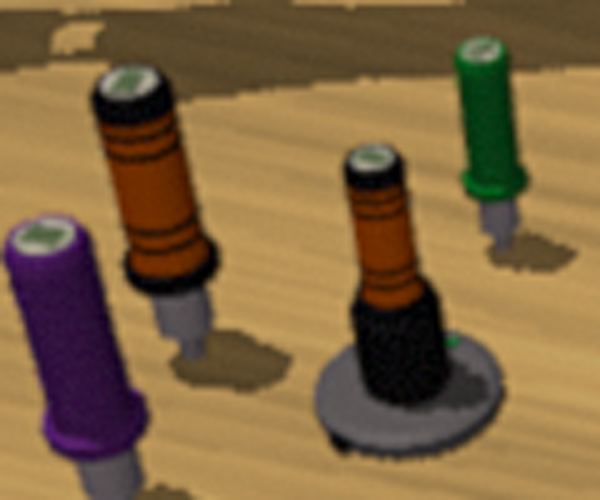

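Confirmed: the orange gauge sits in the stand (crop (375,160)), and the larger orange one stands free on its left. The two cameras differ by about 9 mm near the bench, so I'm moving above the gauge to check with the wrist camera.

```bash
python3 -m handwheel '[[1,[3,-2,-0.6],[0,0,-2]],[1,[6,-4,-1.2],[0,0,-4]],[1,[8,-5.4,-1.2],[0,0,-6]],[1,[10,-6.7,-1.2],[0,0,-8]],[1,[12,-8,-1.2],[0,0,-10]]]'; python3 -c "
from h import *
T,s=tool();print(T.round(3))"
```

```text
clock: 2.52
tcp_pos: [457.1, -403.2, 248.3]
ee_rot: [0.001, 0.8, 0.6, 0.0]
wrist_force: [0.5, -0.1, -0.8]
gripper_width: 92.6
grip_force: 0.0
[[ 2.81000e-01  9.60000e-01  1.00000e-03  4.57121e+02]
 [ 9.60000e-01 -2.81000e-01 -1.00000e-03 -4.03182e+02]
 [-1.00000e-03  1.00000e-03 -1.00000e+00  2.48272e+02]
 [ 0.00000e+00  0.00000e+00  0.00000e+00  1.00000e+00]]
```

```bash
python3 -m handwheel '[[1,[2.2,0.6,0],[0,0,-2]],[1,[4.4,1.25,0],[0,0,-3.26]],[1,[6.05,1.86,0],[0,0,-3.26]],[1,[6.05,1.86,0],[0,0,-3.26]]]'; cat > wl.py <<'E'
from h import *
import sys
T,st=tool(); s=snapshot('wrist'); save(s,sys.argv[1]); W=T@np.array(s['mount'])
print(T.round(3).tolist(),'mount',np.array(s['mount']).round(3).tolist(),np.array(s['K']).round(1).tolist())
for t in sys.argv[2].split(','):
    for d in trace(t,s)[:3]:
        v,u=np.nonzero(d['mask']); print(t,np.round(d['rect']),round(d['confidence'],2),'mean',u.mean(),v.mean())
E
python3 wl.py w1 gauge,stand
```

```text
clock: 3.02
tcp_pos: [546.3, -269.3, 247.9]
ee_rot: [0.0, 0.707, 0.707, 0.001]
wrist_force: [-0.3, -0.7, 0.2]
gripper_width: 92.9
grip_force: 0.0
[[-0.0, 1.0, 0.001, 546.346], [1.0, 0.0, 0.001, -269.301], [0.001, 0.001, -1.0, 247.945], [0.0, 0.0, 0.0, 1.0]] mount [[0.001, -0.954, -0.3, 83.386], [1.0, 0.001, 0.0, 0.241], [-0.0, -0.3, 0.954, -164.382], [0.0, 0.0, 0.0, 1.0]] [[308.0, 0.0, 254.9], [0.0, 308.0, 188.5], [0.0, 0.0, 1.0]]
gauge [237. 157. 269. 207.] 0.97 mean 251.47376543209876 180.133487654321
gauge [236. 236. 274. 301.] 0.97 mean 254.7255600814664 270.9470468431772
gauge [112. 158. 167. 207.] 0.93 mean 138.11208642808913 182.6130992572586
stand [217. 128. 286. 189.] 0.94 mean 253.01003473562332 153.90852952527982
```

View pics/w1.png

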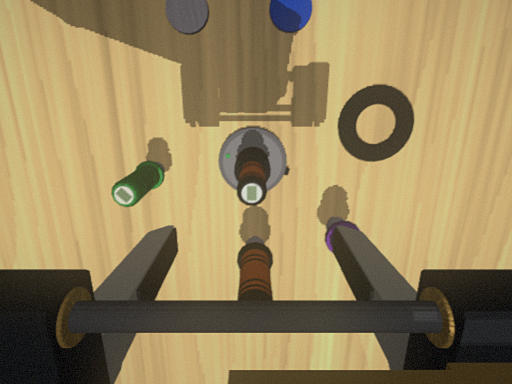

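The wrist view shows the gauge cap at (252,193) in the stand, the big orange gauge behind it at (255,270), and the grey disc at (187,14).

```bash
python3 - <<'E'
from h import *
T,_=tool(); s=snapshot('wrist'); W=T@np.array(s['mount'])
print('cap',ray(s,251.5,193,143,W),'rightleft',ray(s,239,193,143,W)-ray(s,264.5,193,143,W))
print('stand base',ray(s,252.5,159,12,W), 'disc',ray(s,187,14,10,W))
print('big foot',ray(s,255,237,0,W),'green',ray(s,150,180,10,W))
t=trace('gauge',s)[0]['mask']; 
# cap extents per row
for v in range(180,208,4): u=np.nonzero(t[v])[0]; print(v,u.min(),u.max())
E
```

```text
cap [ 540.46135961 -279.95593702  143.        ] rightleft [-23.45883328   0.13942606   0.        ]
stand base [ 540.3905136 -276.0946218   12.       ] disc [ 465.76842259 -104.71126341   10.        ]
big foot [ 542.97893032 -395.86956618    0.        ] green [ 401.0364829  -304.69402532   10.        ]
180 241 269
184 240 269
188 240 269
192 242 268
196 245 264Traceback (most recent call last):
  File "<stdin>", line 8, in <module>
    return umr_minimum(a, axis, None, out, keepdims, initial, where)
ValueError: zero-size array to reduction operation minimum which has no identity
```

```bash
python3 -m handwheel '[[1,[-0.27,-0.19,2],[0,0,0]],[1,[-0.27,-0.19,3.5],[0,0,0]],[1,[-0.27,-0.19,3.5],[0,0,0]]]'; python3 wl.py w2 gauge,stand
```

```text
clock: 3.65
tcp_pos: [536.9, -280.5, 158.0]
ee_rot: [-0.002, 0.71, 0.704, -0.001]
wrist_force: [-0.3, -0.2, 0.5]
gripper_width: 93.0
grip_force: 0.0
[[0.008, 1.0, -0.005, 536.928], [1.0, -0.008, 0.002, -280.526], [0.002, -0.005, -1.0, 157.971], [0.0, 0.0, 0.0, 1.0]] mount [[0.001, -0.954, -0.3, 83.387], [1.0, 0.001, 0.0, 0.256], [-0.0, -0.3, 0.954, -164.384], [0.0, 0.0, 0.0, 1.0]] [[308.0, 0.0, 254.9], [0.0, 308.0, 188.5], [0.0, 0.0, 1.0]]
gauge [372. 241. 417. 290.] 0.91 mean 395.95255474452557 261.4726277372263
gauge [243. 260. 296. 369.] 0.74 mean 266.99731002017484 323.11365164761264
gauge [ 66. 168. 150. 234.] 0.6 mean 108.54618743701712 202.1011084984884
stand [216. 127. 308. 206.] 0.61 mean 261.40801668211304 159.53012048192772
```

View pics/w2.png

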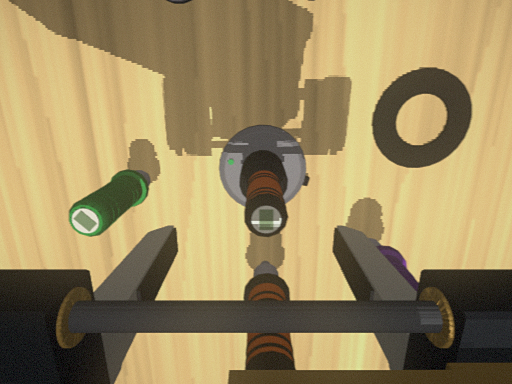

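Cap face at (266,217), stand base centred at (263,167). The TCP is a few mm off, so I'm computing the offset.

```bash
python3 - <<'E'
from h import *
T,st=tool(); print(T[:3,3],st['qvel'])
s=snapshot('wrist'); W=T@np.array(s['mount'])
c=s['color'][195:245,235:300]; g=cv2.cvtColor(c,cv2.COLOR_RGB2GRAY)
m=(g>95)&(c.max(2).astype(int)-c.min(2)<45); n,l,stt,ce=cv2.connectedComponentsWithStats(m.astype(np.uint8)); 
for i in range(1,n):
    if stt[i,4]>60: u,v=ce[i]+[235,195]; print(stt[i],u,v,ray(s,u,v,143,W))
print('cap',ray(s,266,218,143,W),'base',ray(s,263,167,12,W))
E
```

```text
[ 539.83045223 -280.62812331  161.67363768] [-0.00189287 -0.01186193 -0.00302125 -0.00318907  0.0017161  -0.00504804
 -0.00325864]
[ 11   8  30  27 414] 260.451690821256 216.4975845410628 [ 543.83451458 -273.7904674   143.        ]
cap [ 547.39977621 -274.85665002  143.        ] base [ 549.01035182 -272.78969691   12.        ]
```

```bash
python3 -m handwheel '[[1,[0.27,0.15,1.2],[0,0,0]],[1,[0.27,0.15,2.4],[0,0,0]],[1,[0.27,0.15,3.2],[0,0,0]],[1,[0.27,0.15,3.2],[0,0,0]],[1,[0.27,0.15,3.2],[0,0,0]]]' 30; python3 - <<'E'
from h import *
for i in range(2):
    T,st=tool(); s=snapshot('wrist'); print(T[:3,3],st['wrist_force'])
W=T@np.array(s['mount'])
save(s,'w3')
c=s['color'][200:320,200:320]; g=cv2.cvtColor(c,cv2.COLOR_RGB2GRAY)
m=(g>95)&(c.max(2).astype(int)-c.min(2)<45); n,l,stt,ce=cv2.connectedComponentsWithStats(m.astype(np.uint8)); 
for i in range(1,n):
    if stt[i,4]>60: u,v=ce[i]+[200,200]; print(stt[i],u,v,ray(s,u,v,143,W))
E
```

```text
clock: 4.47
tcp_pos: [543.9, -273.5, 81.7]
ee_rot: [0.001, 0.709, 0.705, 0.0]
wrist_force: [0.7, 0.1, 0.6]
gripper_width: 92.9
grip_force: 0.0
[ 543.89226403 -273.49635957   81.74069046] [0.65744479 0.11820974 0.59657697]
[ 543.86396727 -273.56025022   81.79260614] [-0.0755839  -0.37414628 -0.09947868]
[  0   0  31  44 699] 214.30901287553647 215.34907010014305 [ 529.63834447 -232.67989183  143.        ]
[ 80   0  31  43 706] 294.5028328611898 215.17563739376772 [ 558.58851192 -232.79037633  143.        ]
[ 34  89  42  12 254] 254.55905511811022 294.1968503937008 [ 543.98172916 -266.25862103  143.        ]
```

```bash
python3 -m handwheel '[[0,[0,0,0],[0,0,0]],[0,[0,0,0],[0,0,0]],[0,[0,0,0],[0,0,0]],[0,[0,0,0],[0,0,0]],[0,[0,0,0],[0,0,0]]]' 30
```

```text
clock: 5.2
tcp_pos: [543.0, -273.2, 80.1]
ee_rot: [-0.0, 0.709, 0.705, -0.0]
wrist_force: [-0.2, 0.2, -0.3]
gripper_width: 47.6
grip_force: 0.0
```

```bash
python3 -m handwheel '[[0,[0,0,0],[0,0,0]],[0,[0,0,0],[0,0,0]],[0,[0,0,0],[0,0,0]],[0,[0,0,0],[0,0,0]]]' 30
```

```text
clock: 5.7
tcp_pos: [542.9, -273.1, 80.1]
ee_rot: [-0.0, 0.709, 0.705, -0.0]
wrist_force: [0.9, -0.2, -2.5]
gripper_width: 27.8
grip_force: 30.0
```

```bash
python3 -m handwheel '[[0,[0,0,-1],[0,0,0]],[0,[0,0,-2.4],[0,0,0]],[0,[0,0,-2.6],[0,0,0]],[0,[2.0,-0.8,-2.6],[0,0,0]],[0,[4,-1.7,-2.6],[0,0,0]]]'; python3 wl.py w4 zero_disc,gauge,coated_disc
```

```text
clock: 6.32
tcp_pos: [500.1, -172.0, 144.2]
ee_rot: [-0.0, 0.71, 0.705, -0.0]
wrist_force: [0.0, 2.4, -2.2]
gripper_width: 27.9
grip_force: 30.0
[[0.007, 1.0, -0.001, 500.078], [1.0, -0.007, 0.001, -171.966], [0.001, -0.001, -1.0, 144.208], [0.0, 0.0, 0.0, 1.0]] mount [[0.001, -0.954, -0.3, 83.388], [1.0, 0.001, 0.0, 0.249], [-0.0, -0.3, 0.954, -164.383], [0.0, 0.0, 0.0, 1.0]] [[308.0, 0.0, 254.9], [0.0, 308.0, 188.5], [0.0, 0.0, 1.0]]
zero_disc [196.  70. 246. 126.] 0.98 mean 218.75137653536638 96.95976281236764
gauge [285. 343. 300. 369.] 0.69 mean 290.8660436137072 357.98753894080994
gauge [220. 200. 291. 304.] 0.57 mean 254.36797594437135 255.44258598007895
coated_disc [323.  66. 376. 122.] 0.77 mean 347.79847586790856 93.59060118543607
```

View pics/w4.png

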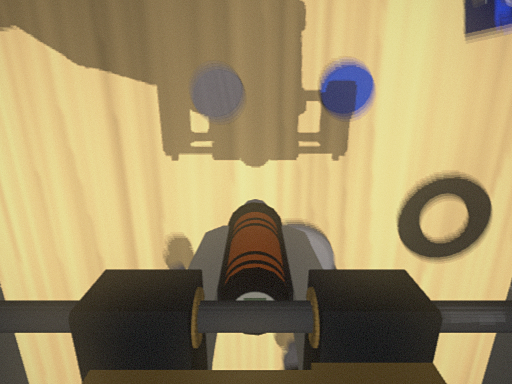

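Gauge held, with its foot near (256,203). The grey zero disc is at (218,90) and the blue one at (347,88).

```bash
cat > d.py <<'E'
from h import *
T,st=tool(); s=snapshot('wrist'); W=T@np.array(s['mount'])
print(T.round(3).tolist(),st['clock'],st['wrist_force'])
r=trace('zero_disc',s)[0]; (u,v),ax,an=cv2.fitEllipse(max(cv2.findContours(r['mask'].astype(np.uint8),0,1)[0],key=len)); p=ray(s,u,v,10,W); print('disc',r['rect'],u,v,ax,p, 'tool', np.linalg.inv(T)@[*p,1])
for x in (-6,0,6): print('foot exp px tool x',x,proj(s,[x,0,60],np.array(s['mount'])),proj(s,[x,0,12],np.array(s['mount'])))
c=s['color'][185:235,225:290]; cv2.imwrite('pics/foot.png',cv2.resize(cv2.cvtColor(c,cv2.COLOR_RGB2BGR),None,fx=8,fy=8))
E
python3 d.py
```

```text
[[0.004, 1.0, -0.001, 500.613], [1.0, -0.004, 0.0, -172.085], [0.0, -0.001, -1.0, 144.701], [0.0, 0.0, 0.0, 1.0]] 6.525 [ 0.83921532 -1.05500085 -2.25207357]
disc [197.0, 70.6, 244.6, 126.6] 218.833740234375 96.58676147460938 (51.13491439819336, 54.55265808105469) [467.55640343 -93.13805081  10.        ] tool [ 78.81407229 -33.224796   134.73719185   1.        ]
foot exp px tool x -6 [254.3991266  211.28567687] [254.3057161  239.40431297]
foot exp px tool x 0 [254.40164343 204.08582252] [254.30795783 230.76135936]
foot exp px tool x 6 [254.40419851 196.77655809] [254.31024178 221.9556641 ]
```

View pics/foot.png

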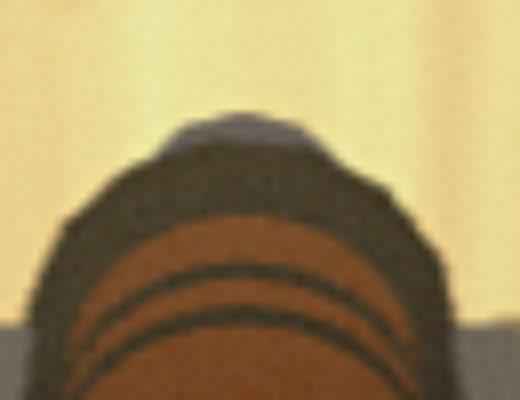

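```bash
python3 - <<'E'
from h import *
s=snapshot('wrist');M=np.array(s['mount'])
for a in (-3,0,3,6):
    print(a,[ (proj(s,[a+r,0,60-z],M)[1]).round(1) for r,z in((18,36),(11,14),(5,0),(14,49))])
for b in (0,1,2): print([proj(s,[0,b,60-z],M)[0].round(1) for z in (36,14)])
E
```

```text
-3 [np.float64(201.7), np.float64(200.5), np.float64(201.7), np.float64(215.1)]
0 [np.float64(197.4), np.float64(196.6), np.float64(198.0), np.float64(210.6)]
3 [np.float64(193.0), np.float64(192.6), np.float64(194.3), np.float64(206.0)]
6 [np.float64(188.5), np.float64(188.6), np.float64(190.6), np.float64(201.3)]
[np.float64(254.3), np.float64(254.4)]
[np.float64(255.8), np.float64(255.7)]
[np.float64(257.3), np.float64(257.1)]
```

```bash
python3 -m handwheel '[[0,[2,-0.8,0],[0,0,0]],[0,[3.23,-1.36,0.6],[0,0,0]],[0,[3.23,-1.36,1.8],[0,0,0]],[0,[3.23,-1.36,2.6],[0,0,0]],[0,[3.23,-1.36,2.6],[0,0,0]]]'; python3 d.py
```

```text
clock: 7.3
tcp_pos: [467.2, -92.5, 78.9]
ee_rot: [-0.001, 0.709, 0.705, -0.001]
wrist_force: [0.7, -0.6, -2.7]
gripper_width: 27.8
grip_force: 30.0
[[0.007, 1.0, -0.003, 467.212], [1.0, -0.007, 0.0, -92.507], [0.0, -0.003, -1.0, 78.912], [0.0, 0.0, 0.0, 1.0]] 7.3 [ 0.66670185 -0.57125991 -2.69906762]
disc [227.1, 168.9, 283.9, 216.6] 254.7373809814453 192.21981811523438 (46.276485443115234, 62.68395233154297) [467.34037928 -85.73441694  10.        ] tool [ 6.768722    0.25945111 68.91162977  1.        ]
foot exp px tool x -6 [254.39291189 211.2861367 ] [254.29826012 239.40481552]
foot exp px tool x 0 [254.39537014 204.08630732] [254.30041783 230.76189888]
foot exp px tool x 6 [254.39786575 196.77706839] [254.30261617 221.95624162]
```

```bash
python3 - <<'E'
from h import *
for n,o in (('top',0),):
    s=snapshot(n); save(s,'t2'); T,st=tool()
    print(proj(s,T[:3,3]+T[:3,:3]@[-2,.7,60]), proj(s,[467,-93,10]),st['wrist_force'],T[:3,3])
    cv2.imwrite('pics/t2c.png',cv2.resize(cv2.imread('pics/t2.png')[160:280,220:370],None,fx=4,fy=4))
E
```

```text
[282.0050728  242.32293228] [281.12576883 243.09446714] [-0.09526542 -0.26694865 -2.8080833 ] [468.04653031 -92.50422893  80.62219255]
```

View pics/t2c.png

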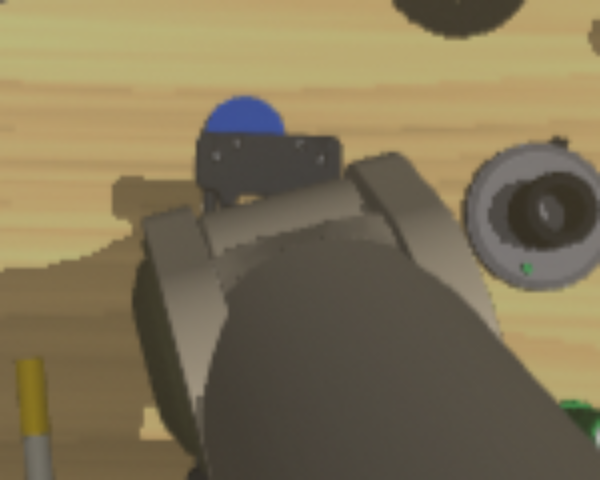

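The top view is blocked by the arm. The wrist camera shows the disc centred under the gauge, so I'm lowering gently.

```bash
python3 -m handwheel '[[0,[0,0,0.25],[0,0,0]],[0,[0,0,0.4],[0,0,0]],[0,[0,0,0.48],[0,0,0]],[0,[0,0,0.54],[0,0,0]],[0,[0,0,0.54],[0,0,0]]]'; python3 -c "
from h import *
snapshot('wrist');T,st=tool();print(T.round(3).tolist(),st['wrist_force'])"
```

```text
clock: 8.07
tcp_pos: [467.7, -92.1, 66.7]
ee_rot: [0.0, 0.709, 0.705, 0.0]
wrist_force: [-0.0, -2.4, -0.1]
gripper_width: 27.9
grip_force: 30.0
[[0.006, 1.0, 0.0, 467.734], [1.0, -0.006, -0.0, -92.055], [-0.0, 0.0, -1.0, 66.796], [0.0, 0.0, 0.0, 1.0]] [-0.39626097 -1.10247046  0.37384637]
```

```bash
python3 -m handwheel '[[0,[0,0,0.05],[0,0,0]],[0,[0,0,0.05],[0,0,0]],[0,[0,0,0.05],[0,0,0]],[0,[0,0,0.05],[0,0,0]],[0,[0,0,0.05],[0,0,0]]]';python3 -m handwheel '[[0,[0,0,0],[0,0,0]],[0,[0,0,0],[0,0,0]],[0,[0,0,0],[0,0,0]],[0,[0,0,0],[0,0,0]],[0,[0,0,0],[0,0,0]]]';python3 -m handwheel '[[0,[0,0,0],[0,0,0]],[0,[0,0,0],[0,0,0]],[0,[0,0,0],[0,0,0]]]'; python3 wl.py w6 zero_disc,foot
```

```text
clock: 8.75
tcp_pos: [467.7, -92.0, 65.5]
ee_rot: [0.0, 0.709, 0.705, 0.0]
wrist_force: [0.8, -1.8, 0.9]
gripper_width: 27.7
grip_force: 30.0
clock: 9.38
tcp_pos: [467.6, -92.0, 65.4]
ee_rot: [0.0, 0.709, 0.705, 0.0]
wrist_force: [1.8, -1.9, 0.2]
gripper_width: 27.9
grip_force: 30.0
clock: 9.75
tcp_pos: [467.6, -91.9, 65.4]
ee_rot: [0.0, 0.709, 0.705, 0.0]
wrist_force: [1.9, -2.1, 1.1]
gripper_width: 27.6
grip_force: 30.0
[[0.006, 1.0, 0.0, 467.601], [1.0, -0.006, 0.0, -91.922], [0.0, 0.0, -1.0, 65.447], [0.0, 0.0, 0.0, 1.0]] mount [[0.001, -0.954, -0.3, 83.389], [1.0, 0.001, 0.0, 0.247], [-0.0, -0.3, 0.954, -164.382], [0.0, 0.0, 0.0, 1.0]] [[308.0, 0.0, 254.9], [0.0, 308.0, 188.5], [0.0, 0.0, 1.0]]
zero_disc [226. 172. 284. 224.] 0.73 mean 253.63115197404002 194.31638723634396
```

View pics/w6.png

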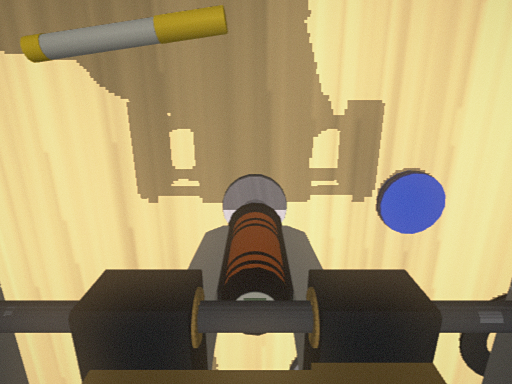

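Zeroing is done: the gauge stood on the grey disc for about 1.7 s, with the foot about 4.7 mm in. Next is the standoff pose at the spot.

```bash
cat > goal.py <<'E'
from h import *
import sys
OFF=np.array([-2,.7,60.1])
def goal(sp,n,h,verbose=1):
    T,_=tool(); z=T[:3,2]; ax=np.cross(z,-n); an=np.arctan2(np.linalg.norm(ax),z@-n); Rt=R.from_rotvec(ax/np.linalg.norm(ax)*an).as_matrix()@T[:3,:3]
    p=sp-Rt@OFF+n*h; d=T[:3,:3].T@(p-T[:3,3])/25; rv=np.degrees(R.from_matrix(T[:3,:3].T@Rt).as_rotvec())/5
    print('h',h,'p',p.round(1),'rows',d.round(3),rv.round(3))
if __name__=='__main__':
    sp=np.array([503,159.3,144]); n=np.array([.162,-.347,.924]); n/=np.linalg.norm(n)
    s=snapshot('top'); print('top spot',ray(s,162.82,222.28,144))
    for h in (80,40): goal(sp,n,h)
E
python3 goal.py
```

```text
top spot [502.65445438 161.03925579 144.        ]
h 80 p [525.1 112.6 274.2] rows [ 8.194  2.253 -8.352] [1.929 4.069 0.   ]
h 40 p [518.6 126.4 237.3] rows [ 8.748  1.99  -6.873] [1.929 4.069 0.   ]
```

```bash
python3 -m handwheel '[[0,[0,0,-1],[0,0,0]],[0,[0.2,0,-3],[0,0,0]],[0,[1.4,0.4,-5.1],[0.5,1,0]],[0,[3,1,-7.1],[1,2,0]],[0,[5.4,1.6,-7.6],[1.5,3,0]]]'; python3 goal.py
```

```text
clock: 10.58
tcp_pos: [508.4, 39.8, 257.4]
ee_rot: [-0.138, 0.702, 0.697, 0.048]
wrist_force: [1.1, 0.4, -3.3]
gripper_width: 27.5
grip_force: 30.0
top spot [502.65445438 161.03925579 144.        ]
h 80 p [525.1 112.6 274.2] rows [2.688 0.541 0.009] [0.43  0.949 0.   ]
h 40 p [518.6 126.4 237.3] rows [2.82  0.481 1.602] [0.43  0.949 0.   ]
```

```bash
python3 -m handwheel '[[0,[1.4,0.25,0.3],[0.2,0.5,0]],[0,[2.75,0.51,0.8],[0.43,0.95,0]],[0,[2.75,0.51,0.8],[0.43,0.95,0]],[0,[2.75,0.51,0.8],[0.43,0.95,0]]]'; python3 goal.py; python3 wl.py w7 spot
```

```text
clock: 11.12
tcp_pos: [518.6, 111.5, 250.8]
ee_rot: [-0.181, 0.696, 0.692, 0.062]
wrist_force: [0.1, 0.4, -1.8]
gripper_width: 27.6
grip_force: 30.0
top spot [502.65445438 161.03925579 144.        ]
h 80 p [525.1 112.6 274.2] rows [ 0.375  0.098 -0.881] [-0.012  0.125 -0.   ]
h 40 p [518.6 126.4 237.3] rows [0.392 0.099 0.719] [-0.012  0.125 -0.   ]
[[0.035, 0.986, -0.163, 518.74], [0.941, 0.022, 0.337, 111.094], [0.336, -0.166, -0.927, 251.057], [0.0, 0.0, 0.0, 1.0]] mount [[0.001, -0.954, -0.301, 82.864], [1.0, 0.001, 0.0, 0.506], [-0.0, -0.301, 0.954, -164.719], [0.0, 0.0, 0.0, 1.0]] [[308.0, 0.0, 254.9], [0.0, 308.0, 188.5], [0.0, 0.0, 1.0]]
spot [204.  64. 381. 236.] 0.66 mean 296.0048473317025 145.80103288937212
```

View pics/w7.png

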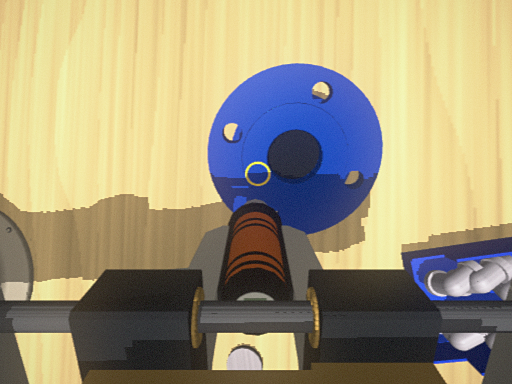

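Yellow ring at (258,174), bore at (295,154), and the foot hovering just short of the ring. Now fitting the face centre and ring from this view.

```bash
cat > spot.py <<'E'
from h import *
from goal import goal
import sys
T,st=tool(); s=snapshot('wrist'); W=T@np.array(s['mount']); print(T.round(3).tolist(),st['wrist_force'],st['clock'])
hsv=cv2.cvtColor(s['color'],cv2.COLOR_RGB2HSV)
m=cv2.inRange(hsv,(20,90,60),(40,255,255)); l,t,r,b=[int(v) for v in sys.argv[1].split(',')]
k=np.zeros_like(m);k[t:b,l:r]=m[t:b,l:r]; v,u=np.nonzero(k)
(cx,cy),ax,an=cv2.fitEllipse(np.c_[u,v].astype(np.float32)); sp=ray(s,cx,cy,144,W); print('ring',len(u),cx,cy,ax,'spot',sp)
bl=cv2.inRange(hsv,(105,120,20),(130,255,255)); bore=None
z0=ray(s,*[float(q) for q in sys.argv[2].split(',')],144,W) if len(sys.argv)>2 else None
if z0 is not None: d=(sp-z0); print('bore centre',z0,'dist',np.linalg.norm(d),'yaw of +y',np.degrees(np.arctan2(d[1],d[0])),'bend yaw',np.arctan2(d[1],d[0])-np.pi/2)
n=np.array([.162,-.347,.924]); n/=np.linalg.norm(n)
for h in (20,8,2,-2,-5): goal(sp,n,h)
for nm,p in (('foot',[-2,.7,60.1]),): print(nm,proj(s,p,np.array(s['mount'])))
E
python3 spot.py 240,160,275,190 295,154
python3 - <<'E'
import cv2,numpy as np
a=cv2.imread('pics/w7.png'); g=a[120:185,260:330]; m=((g.max(2)<75)).astype(np.uint8)
c=max(cv2.findContours(m,0,1)[0],key=cv2.contourArea); print(cv2.fitEllipse(c),cv2.contourArea(c))
E
```

```text
[[0.035, 0.986, -0.162, 519.002], [0.941, 0.022, 0.337, 110.907], [0.336, -0.165, -0.927, 251.461], [0.0, 0.0, 0.0, 1.0]] [ 1.02161922  0.23689969 -2.49359866] 11.275
ring 150 257.0786437988281 173.26760864257812 (22.291349411010742, 23.332902908325195) spot [502.6662953  159.11219801 144.        ]
bore centre [538.08986214 177.40760428 144.        ] dist 39.86917328784857 yaw of +y -152.68475221440795 bend yaw -4.235647970528018
h 20 p [515.  133.2 218.8] rows [0.391 0.074 1.543] [ 0.003  0.122 -0.   ]
h 8 p [513.1 137.3 207.7] rows [0.396 0.074 2.023] [ 0.003  0.122 -0.   ]
h 2 p [512.1 139.4 202.2] rows [0.399 0.074 2.263] [ 0.003  0.122 -0.   ]
h -2 p [511.5 140.8 198.5] rows [0.4   0.074 2.423] [ 0.003  0.122 -0.   ]
h -5 p [511.  141.9 195.7] rows [0.402 0.074 2.543] [ 0.003  0.122 -0.   ]
foot [255.055997   205.63066242]
((33.03550338745117, 34.22181701660156), (46.474239349365234, 51.872520446777344), 56.86943817138672) 1887.0
```

```bash
sed -i 's/n=np.array(\[.162,-.347/n=np.array([.166,-.345/' spot.py; python3 -m handwheel '[[0,[0.39,0.074,0.7],[0,0.12,0]],[0,[0.39,0.074,1.4],[0,0.12,0]],[0,[0.39,0.074,1.95],[0,0.12,0]],[0,[0.39,0.074,1.95],[0,0.12,0]]]'; python3 wl.py w8 spot >/dev/null; python3 -c "
import cv2
a=cv2.imread('pics/w8.png');cv2.imwrite('pics/w8c.png',cv2.resize(a[130:270,180:340],None,fx=4,fy=4))"; python3 spot.py 225,170,290,230
```

```text
clock: 11.82
tcp_pos: [512.8, 137.1, 208.8]
ee_rot: [-0.184, 0.696, 0.691, 0.065]
wrist_force: [0.3, 1.0, -2.5]
gripper_width: 27.6
grip_force: 30.0
[[0.037, 0.986, -0.162, 513.722], [0.938, 0.022, 0.347, 136.984], [0.346, -0.164, -0.924, 209.697], [0.0, 0.0, 0.0, 1.0]] [ 0.29898363 -0.82982352 -2.40168349] 11.925
ring 123 254.6615753173828 201.34776306152344 (25.43309783935547, 27.206228256225586) spot [502.67077102 159.36451761 144.        ]
h 20 p [515.3 133.6 218.8] rows [-0.002 -0.003 -0.388] [ 0.055 -0.026 -0.   ]
h 8 p [513.4 137.7 207.7] rows [-0.003 -0.005  0.092] [ 0.055 -0.026 -0.   ]
h 2 p [512.4 139.8 202.2] rows [-0.003 -0.006  0.332] [ 0.055 -0.026 -0.   ]
h -2 p [511.7 141.2 198.5] rows [-0.004 -0.007  0.492] [ 0.055 -0.026 -0.   ]
h -5 p [511.2 142.2 195.7] rows [-0.004 -0.008  0.612] [ 0.055 -0.026 -0.   ]
foot [255.05972313 205.60761751]
```

View pics/w8c.png

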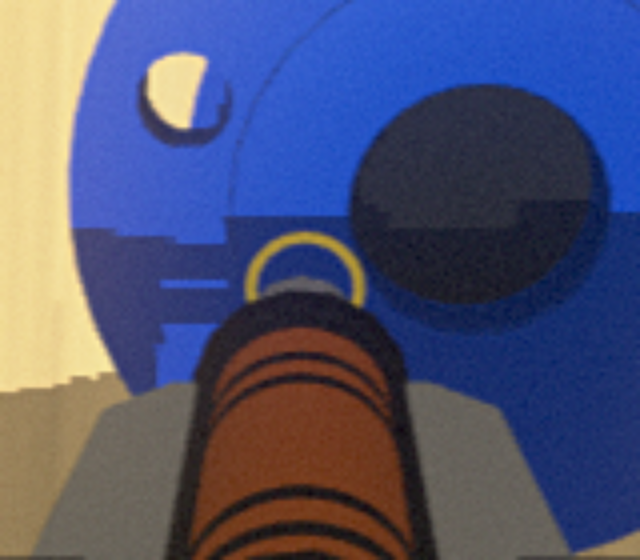

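```bash
sed -i 's/,cy,144,W/,cy,146.8,W/' spot.py; python3 spot.py 225,170,290,230 | grep -v foot; python3 -c "
from h import *
for i in range(4): snapshot('wrist'); T,s=tool(); print(s['wrist_force']@T[:3,2],T[:3,3])"
```

```text
[[0.037, 0.986, -0.161, 513.86], [0.938, 0.022, 0.347, 137.008], [0.346, -0.164, -0.924, 209.844], [0.0, 0.0, 0.0, 1.0]] [-0.48512895  0.4628276  -2.26340305] 11.975
ring 124 254.38800048828125 201.04791259765625 (24.823875427246094, 27.110361099243164) spot [503.05203833 159.60751229 146.8       ]
h 20 p [515.7 133.8 221.6] rows [ 0.048 -0.008 -0.487] [ 0.058 -0.025 -0.   ]
h 8 p [513.7 138.  210.5] rows [ 0.047 -0.01  -0.007] [ 0.058 -0.025 -0.   ]
h 2 p [512.7 140.  205. ] rows [ 0.046 -0.012  0.233] [ 0.058 -0.025 -0.   ]
h -2 p [512.1 141.4 201.3] rows [ 0.046 -0.013  0.393] [ 0.058 -0.025 -0.   ]
h -5 p [511.6 142.5 198.5] rows [ 0.045 -0.013  0.513] [ 0.058 -0.025 -0.   ]
1.778041825096011 [513.89103725 136.96173984 209.89367676]
2.8911513910380635 [513.82506682 136.98959383 209.87058992]
1.7624567166020102 [513.7679191  137.01610766 209.80038721]
2.7876640931332943 [513.6586106  137.05438279 209.75101981]
```

```bash
cat > f.py <<'E'
from h import *
T,s=tool(); a=[]
for i in range(5): snapshot('wrist'); T,s=tool(); a.append([*(T[:3,:3].T@s['wrist_force']),*T[:3,3]])
n=np.array([.166,-.345,.924]); n/=np.linalg.norm(n)
print(np.mean(a,0).round(2),'along n',(np.mean(a,0)[3:]@n).round(2),'tilt err deg',np.degrees(np.arccos(-T[:3,2]@n)).round(2),s['clock'])
E
python3 -m handwheel '[[0,[0.045,-0.01,0.12],[0.05,-0.02,0]],[0,[0.045,-0.01,0.23],[0.05,-0.02,0]],[0,[0.045,-0.01,0.23],[0.05,-0.02,0]]]'; python3 f.py;  python3 -m handwheel '[[0,[0,0,0.07],[0,0,0]],[0,[0,0,0.1],[0,0,0]],[0,[0,0,0.1],[0,0,0]]]'; python3 f.py
```

```text
clock: 12.6
tcp_pos: [512.1, 140.4, 204.3]
ee_rot: [-0.185, 0.696, 0.691, 0.064]
wrist_force: [-0.7, 0.0, -2.1]
gripper_width: 28.1
grip_force: 30.0
[-1.0700e+00  3.3000e-01  2.0400e+00  5.1229e+02  1.4026e+02  2.0450e+02] along n 225.56 tilt err deg 0.03 12.85
clock: 13.22
tcp_pos: [511.8, 141.1, 202.2]
ee_rot: [-0.185, 0.696, 0.691, 0.064]
wrist_force: [-0.7, -0.3, -3.4]
gripper_width: 27.9
grip_force: 30.0
[-5.6000e-01  3.6000e-01  2.2800e+00  5.1189e+02  1.4109e+02  2.0223e+02] along n 223.12 tilt err deg 0.03 13.475
```

```bash
python3 -m handwheel '[[0,[0,0,0.05],[0,0,0]],[0,[0,0,0.1],[0,0,0]],[0,[0,0,0.1],[0,0,0]]]'; python3 f.py;  python3 -m handwheel '[[0,[0,0,0.04],[0,0,0]],[0,[0,0,0.06],[0,0,0]],[0,[0,0,0.06],[0,0,0]]]'; python3 f.py
```

```text
clock: 13.85
tcp_pos: [511.5, 141.9, 199.9]
ee_rot: [-0.185, 0.696, 0.691, 0.064]
wrist_force: [0.0, -0.5, -0.0]
gripper_width: 27.7
grip_force: 30.0
[-7.2000e-01  6.0000e-02 -4.0000e-02  5.1154e+02  1.4193e+02  1.9999e+02] along n 220.7 tilt err deg 0.03 14.1
clock: 14.48
tcp_pos: [511.2, 142.5, 198.5]
ee_rot: [-0.185, 0.696, 0.691, 0.064]
wrist_force: [-0.0, -0.5, 0.2]
gripper_width: 28.0
grip_force: 30.0
[-7.0000e-01 -3.0000e-02 -3.0000e-01  5.1126e+02  1.4247e+02  1.9855e+02] along n 219.14 tilt err deg 0.03 14.725
```

```bash
python3 -m handwheel '[[0,[0,0,0.05],[0,0,0]],[0,[0,0,0.09],[0,0,0]],[0,[0,0,0.09],[0,0,0]]]'; python3 f.py;python3 f.py; sed -i 's/,cy,146.8,W/,cy,144.6,W/' spot.py; python3 spot.py 225,170,290,230; python3 wl.py w9 spot >/dev/null; python3 -c "
import cv2
a=cv2.imread('pics/w9.png');cv2.imwrite('pics/w9c.png',cv2.resize(a[160:240,210:310],None,fx=7,fy=7,interpolation=2))"
```

```text
clock: 15.1
tcp_pos: [510.9, 143.3, 196.4]
ee_rot: [-0.185, 0.696, 0.691, 0.064]
wrist_force: [-0.3, -0.8, 0.4]
gripper_width: 27.8
grip_force: 30.0
[-8.0000e-01  3.1000e-01 -9.5000e-01  5.1088e+02  1.4326e+02  1.9647e+02] along n 216.88 tilt err deg 0.03 15.35
[-7.6000e-01  4.5000e-01 -1.1100e+00  5.1090e+02  1.4324e+02  1.9648e+02] along n 216.9 tilt err deg 0.03 15.6
[[0.036, 0.985, -0.166, 510.913], [0.938, 0.024, 0.345, 143.226], [0.344, -0.168, -0.924, 196.473], [0.0, 0.0, 0.0, 1.0]] [ 0.63239211 -1.51007953  0.46003713] 15.6
ring 96 255.64434814453125 207.29632568359375 (22.864721298217773, 27.223674774169922) spot [502.78773361 160.88558729 144.6       ]
h 20 p [515.5 135.1 219.4] rows [ 0.017  0.019 -0.991] [-0.004 -0.006 -0.   ]
h 8 p [513.5 139.3 208.3] rows [ 0.017  0.019 -0.511] [-0.004 -0.006 -0.   ]
h 2 p [512.5 141.3 202.8] rows [ 0.017  0.019 -0.271] [-0.004 -0.006 -0.   ]
h -2 p [511.8 142.7 199.1] rows [ 0.016  0.019 -0.111] [-0.004 -0.006 -0.   ]
h -5 p [511.3 143.7 196.3] rows [0.016 0.019 0.009] [-0.004 -0.006 -0.   ]
foot [255.05241044 205.60904251]
```

View pics/w9c.png

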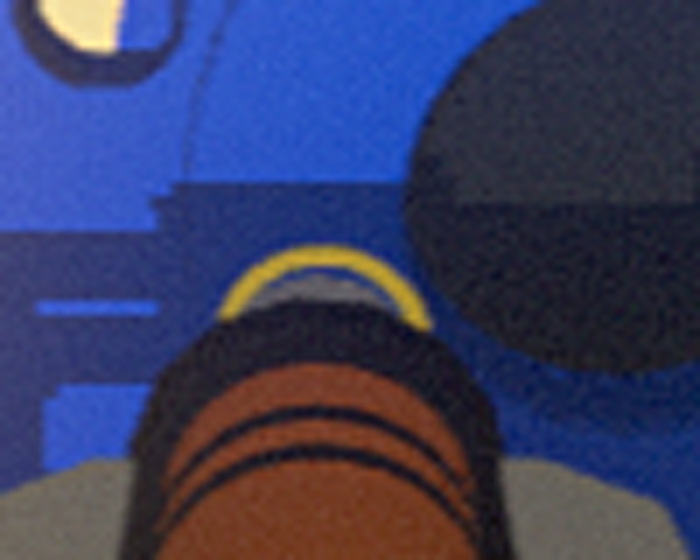

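```bash
python3 -c "
from h import *
s=snapshot('wrist');M=np.array(s['mount'])
for a in(-4,-2,0,2): print(a,proj(s,[a+12,.7,55.1],M),proj(s,[a+11,0.7,46],M))
for t in ('scene',): q=snapshot(t); save(q,'sc9')
c=cv2.imread('pics/sc9.png'); cv2.imwrite('pics/sc9c.png',cv2.resize(c[100:280,260:460],None,fx=3,fy=3))
T,s=tool();print(s['clock'],s['wrist_force'])"
```

```text
-4 [255.06696854 195.5249602 ] [255.0730106  200.86549179]
-2 [255.06922409 193.00641713] [255.0753671  198.26678492]
0 [255.07149138 190.47476312] [255.07773633 195.65404057]
2 [255.07377051 187.92989553] [255.08011839 193.02714467]
15.85 [-0.45538434 -0.35091262  1.13453534]
```

View pics/sc9c.png

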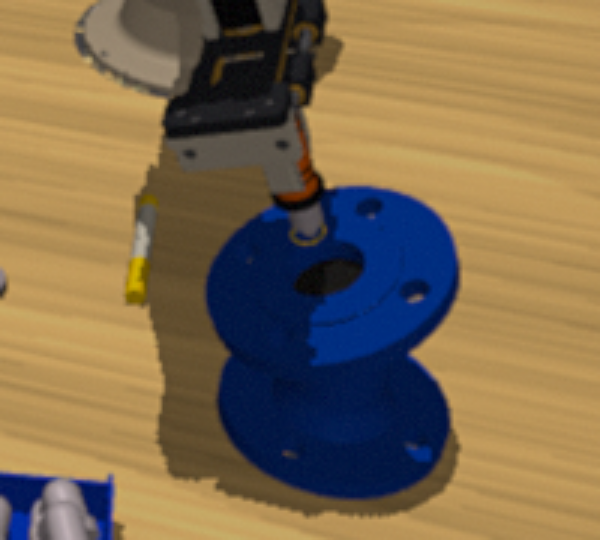

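The scene view shows the nose over the yellow ring, square to the face, with the ring wrapped round it. The foot is about 5 mm in at 3.3 N and held still, so I'm handing in.

```bash
python3 -c "
from rig import close_job
print(close_job())"
```

```text
the job is handed in; nothing more can be done
None
```

I handed the job in at about 16 s with the gauge still held on the ringed spot: it was zeroed on the bare steel disc for about 1.7 s, then set square to the flange with the foot inside the ring, about half-way in each time (no verdict was returned).

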